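# Turn round the row of paint containers

### The arm

A 7-joint arm with a two-finger parallel gripper is mounted at the origin on the work surface. World frame = base frame: x ahead of the robot, y to its left, z up, the work surface at z = 0. Lengths are in m, angles in rad, forces in N, time in s.
With the tool pointing down it reaches from about 0.375 to 0.925 m from the base axis. Payload 3.1 kg.
Tool frame: the origin (TCP) lies between the finger pads; the fingertips stand 19 mm ahead of it and the grasp point (between the pads) is the TCP; z points along the fingers, y is the direction in which the jaws open and shut (so a half turn about z gives the same grasp; the last joint's range is limited). The gripper opens to 85 mm and grips with 20 to 120 N. Pads are 22 mm wide; open, the fingers measure 114 mm over their backs; the gripper's body (76 mm by 85 mm) begins 54 mm behind the grasp point. The pads swing forward as they close: fully open they stand 13 mm farther back than shut.
Start: joints at [-1.234, 0.383, 0.044, 1.598, -0.018, 1.161, -0.05], TCP at [0.274, 0.59, 0.25] pointing down, gripper open.
Joint ranges: [-2.61, 2.61], [-0.41, 2.15], [-1.48, 1.57], [0, 2.5], [-1.57, 4.71], [0.05, 1.97], [-2.85, 2.85]. Speed limits (rad/s): [2.79, 2.79, 3.14, 3.14, 3.14, 3.14, 3.14].

### API

Orientations are given as a unit quaternion [x, y, z, w].
In Python, from bench import move_ptp, movel, move_j, move_gripper, pause, inverse_kinematics, read_camera, camera_params, MotionError, sign_off, look_for, tip_of, read_time_s, read_qpos, read_joint_vel, read_effort, read_eef_pos, read_tcp_rot, read_ft_force, read_ft_torque, read_finger_gap gives the robot as it stands. Calls block until the motion is done:
- move_ptp(position, orientation): joint-space move of the TCP to a pose.
- movel(position, orientation=None, speed=0.15): straight line of the TCP; orientation=None keeps the orientation; speed is the mean speed in m/s.
- move_j(angles): joint-space move.
- move_gripper(opening, effort=None): finger opening in m; effort is the grip in N (None keeps the last); returns when the fingers have stopped.
- pause(seconds).
- inverse_kinematics(position, orientation): joint angles nearest the present ones, or None.
- read_camera(name): name is "side" or "top"; returns the picture (420x560x3 uint8, red, green, blue); there is no depth.
- camera_params(name): a dict with "K" (3x3 intrinsics, pixels), "dist_coeffs" ([k1, k2, p1, p2, k3] as OpenCV has them; the pictures are not rectified), "camera_from_world" (4x4, takes a point from world to camera coordinates). Camera axes: x right, y down, z forward; pixel columns grow to the right and rows downward; lengths in m; the calibration is good to about 2 mm. A picture is of the moment at which its call begins. camera_params takes no time and is no camera call.
A pose or a line that the arm cannot do raises MotionError and nothing moves.
- sign_off(): hands the job in, once; it reports no verdict.
Trained networks look in the newest picture that a camera, given by its name, has taken for a name from the list of things; names that differ only in an ending like _2 or _b are one class to them, and where a whole thing is asked for, a point or a joint stands for the part that bears it (a point fixed in the world has none). Each returns a list of dicts, best first, with "confidence" (0 to 1); they miss things now and then, are a little off and sometimes report something else, mostly with a low value. They report only what shows in the picture. A call takes as long as a camera call. They do not tell look-alikes from the thing itself.
- look_for(camera, name): "at" ([column, row] in pixels, amid what is visible of it).
- tip_of(camera, name): "at" ([column, row] in pixels: a listed point, or the origin of a listed thing).
Readings, each from a call of its own:
- read_time_s(): time.
- read_qpos(): joint angles.
- read_joint_vel(): joint speeds.
- read_effort(): joint torques, N m.
- read_eef_pos(): TCP position.
- read_tcp_rot(): TCP orientation.
- read_ft_force(): force on the tool from outside, world axes, zero at the start.
- read_ft_torque(): the same for the moment, N m.
- read_finger_gap(): finger opening in m.
Only numpy, scipy, OpenCV 4.12 (cv2) and the standard library are available. Lean on these libraries where they do the work, as an engineer would, in place of code of your own. Each camera call takes 0.05 s, during which the arm holds its last target.

### The job

The next painter works from the far side of the table: move the four closed containers from the wooden plank into the compartments of the aluminium tray, one to a compartment, in reverse order, so that the one nearest the robot on the plank ends up in the tray's compartment farthest from the robot, and so on, and the farthest ends up nearest. Set each one down gently, without dropping it, and leave all four standing upright and flat on the tray's floor.

Things in the scene. Friction and masses are not known exactly. Their poses are not given: they have to be found in the camera images.
- round_tin: Closed plain steel paint tin, a straight cylinder 50 mm across and 60 mm tall with a flat lid; 0.15 to 0.31 kg. Origin: centre of its underside, z up.
- square_tin: Closed steel tin of square section, 46 x 46 mm and 64 mm tall, paper label on two sides, with a black screw cap 26 mm across in the middle of the top, 74 mm tall in all; 0.17 to 0.34 kg. It starts turned at most 0.25 rad from its rack. Origin: centre of its underside, z up. x and y square to its sides.
- glass_jar: Closed amber glass jar, a cylinder 52 mm across up to 52 mm high, then a brass-coloured lid 48 mm across; 70 mm tall in all; 0.17 to 0.35 kg. Origin: centre of its underside, z up.
- bottle: Closed slim white plastic bottle, a cylinder 44 mm across up to 68 mm high, then a shoulder and a grey cap 20 mm across; 90 mm tall in all; 0.11 to 0.23 kg. Origin: centre of its underside, z up.
- plank_rack: Rack the row starts on: fixed brown wooden plank 308 x 84 mm, top 18 mm high, 30 mm high end stops, on the left or right of the table, its length pointing away from the robot to within 0.3 rad. Origin: centre of its underside; x along it, away from the robot; z up. The four places are at x = -108, -36, 36, 108 mm.
- tray: Rack to fill: fixed aluminium tray 294 x 78 mm on the other side, pointing away from the robot to within 0.3 rad; four compartments in a row, 66 x 66 mm inside, empty at the start. Floor 6 mm, rims and dividers (6 mm thick) 16 mm above the underside. Origin: centre of underside; x along the row, away from the robot; z up. Compartment centres x = -108, -36, 36, 108 mm, y = 0.
- pad_round_tin: Fixed cork pad, 66 x 66 x 4 mm, lying on the plank under the round tin at the start; it stays there and marks that container's first place. All four pads look alike. Origin: centre of its underside, 18 mm above the table; its top, on which the container stands within 4 mm of the pad's middle, is 22 mm above the table.
- pad_square_tin: Fixed cork pad, 66 x 66 x 4 mm, lying on the plank under the square tin at the start; it stays there and marks that container's first place. All four pads look alike. Origin: centre of its underside, 18 mm above the table; its top, on which the container stands within 4 mm of the pad's middle, is 22 mm above the table.
- pad_glass_jar: Fixed cork pad, 66 x 66 x 4 mm, lying on the plank under the glass jar at the start; it stays there and marks that container's first place. All four pads look alike. Origin: centre of its underside, 18 mm above the table; its top, on which the container stands within 4 mm of the pad's middle, is 22 mm above the table.
- pad_bottle: Fixed cork pad, 66 x 66 x 4 mm, lying on the plank under the bottle at the start; it stays there and marks that container's first place. All four pads look alike. Origin: centre of its underside, 18 mm above the table; its top, on which the container stands within 4 mm of the pad's middle, is 22 mm above the table.
Not all that is in view belongs to the job. Leave any green look-alike of the square_tin alone. What is shaped like the glass_jar but green is not meant.

How it is judged:
At the end, for the whole second after the job is handed in: Each container stands upright (within 0.1 rad) and at rest on the tray's floor, within 14 mm along and across of the centre of the compartment that reverses its starting place (first on the plank to last in the tray, second to third, third to second, last to first) (y of round_tin in the frame of tray between -0.014 and 0.014 m and z of round_tin in the frame of tray between 0.003 and 0.01 m and angle between each of round_tin, square_tin, glass_jar, bottle's own z axis and vertical below 0.1 rad and linear speed of each of round_tin, square_tin, glass_jar, bottle below 0.02 m/s and angular speed of each of round_tin, square_tin, glass_jar, bottle below 0.2 rad/s and ((x of pad_round_tin in the frame of plank_rack between -0.138 and -0.078 m and x of round_tin in the frame of tray between 0.094 and 0.122 m) or (x of pad_round_tin in the frame of plank_rack between -0.066 and -0.006 m and x of round_tin in the frame of tray between 0.022 and 0.05 m) or (x of pad_round_tin in the frame of plank_rack between 0.006 and 0.066 m and x of round_tin in the frame of tray between -0.05 and -0.022 m) or (x of pad_round_tin in the frame of plank_rack between 0.078 and 0.138 m and x of round_tin in the frame of tray between -0.122 and -0.094 m)) and y of square_tin in the frame of tray between -0.014 and 0.014 m and z of square_tin in the frame of tray between 0.003 and 0.01 m and ((x of pad_square_tin in the frame of plank_rack between -0.138 and -0.078 m and x of square_tin in the frame of tray between 0.094 and 0.122 m) or (x of pad_square_tin in the frame of plank_rack between -0.066 and -0.006 m and x of square_tin in the frame of tray between 0.022 and 0.05 m) or (x of pad_square_tin in the frame of plank_rack between 0.006 and 0.066 m and x of square_tin in the frame of tray between -0.05 and -0.022 m) or (x of pad_square_tin in the frame of plank_rack between 0.078 and 0.138 m and x of square_tin in the frame of tray between -0.122 and -0.094 m)) and y of glass_jar in the frame of tray between -0.014 and 0.014 m and z of glass_jar in the frame of tray between 0.003 and 0.01 m and ((x of pad_glass_jar in the frame of plank_rack between -0.138 and -0.078 m and x of glass_jar in the frame of tray between 0.094 and 0.122 m) or (x of pad_glass_jar in the frame of plank_rack between -0.066 and -0.006 m and x of glass_jar in the frame of tray between 0.022 and 0.05 m) or (x of pad_glass_jar in the frame of plank_rack between 0.006 and 0.066 m and x of glass_jar in the frame of tray between -0.05 and -0.022 m) or (x of pad_glass_jar in the frame of plank_rack between 0.078 and 0.138 m and x of glass_jar in the frame of tray between -0.122 and -0.094 m)) and y of bottle in the frame of tray between -0.014 and 0.014 m and z of bottle in the frame of tray between 0.003 and 0.01 m and ((x of pad_bottle in the frame of plank_rack between -0.138 and -0.078 m and x of bottle in the frame of tray between 0.094 and 0.122 m) or (x of pad_bottle in the frame of plank_rack between -0.066 and -0.006 m and x of bottle in the frame of tray between 0.022 and 0.05 m) or (x of pad_bottle in the frame of plank_rack between 0.006 and 0.066 m and x of bottle in the frame of tray between -0.05 and -0.022 m) or (x of pad_bottle in the frame of plank_rack between 0.078 and 0.138 m and x of bottle in the frame of tray between -0.122 and -0.094 m))); the robot touches nothing.
It fails at once if the round tin falls freely (over 0.6 m/s with no finger on it: dropped from about 20 mm or more, or thrown) (linear speed of round_tin above 0.6 m/s and contact force between the fingers and round_tin below 0.05 N).
It fails at once if the square tin falls freely (over 0.6 m/s with no finger on it: dropped from about 20 mm or more, or thrown) (linear speed of square_tin above 0.6 m/s and contact force between the fingers and square_tin below 0.05 N).
It fails at once if the glass jar falls freely (over 0.6 m/s with no finger on it: dropped from about 20 mm or more, or thrown) (linear speed of glass_jar above 0.6 m/s and contact force between the fingers and glass_jar below 0.05 N).
It fails at once if the bottle falls freely (over 0.6 m/s with no finger on it: dropped from about 20 mm or more, or thrown) (linear speed of bottle above 0.6 m/s and contact force between the fingers and bottle below 0.05 N).
It also fails if it takes over 106 s, if anything falls off the work surface, if the arm or the gripper's body presses on something with over 40 N, if the wrist force passes 120 N, or if a joint passes its speed limit or range.

## Working session

There is one attempt and no reset: what is moved stays moved. The work goes in short steps, each a Python script; the robot and the scene stay as the last script left them, time stands still between calls to the robot, and variables do not carry over. Pictures are saved under pics/ and viewed, and the job is handed in when it is done.

```bash
mkdir -p pics; ls
python3 - <<'E'
from bench import *
import cv2, numpy as np
np.set_printoptions(precision=4,suppress=True)
for c in ["top","side"]:
    im=read_camera(c); cv2.imwrite(f"pics/{c}0.png",im[:,:,::-1])
    p=camera_params(c); print(c,p["K"],p["dist_coeffs"],p["camera_from_world"])
    for n in ["round_tin","square_tin","glass_jar","bottle","plank_rack","tray","pad_round_tin"]:
        print(n,[(np.round(d["at"],1).tolist(),round(d["confidence"],2)) for d in look_for(c,n)],[(np.round(d["at"],1).tolist(),round(d["confidence"],2)) for d in tip_of(c,n)])
print(read_time_s(),read_eef_pos(),read_tcp_rot())
E
```

```text
pics
top [[438.6393   0.     284.4983]
 [  0.     438.6393 212.6605]
 [  0.       0.       1.    ]] [-0.0718  0.      0.      0.      0.    ] [[ 0.0123 -0.9999  0.002   0.0191]
 [-0.9991 -0.0124 -0.0404  0.5424]
 [ 0.0404 -0.0015 -0.9992  1.0567]
 [ 0.      0.      0.      1.    ]]
round_tin [([201.6, 258.9], 0.78)] [([201.4, 258.0], 0.65)]
square_tin [([153.2, 253.9], 0.98), ([203.0, 235.0], 0.91)] [([207.0, 231.9], 0.73), ([157.5, 252.8], 0.66), ([211.2, 204.8], 0.62), ([211.3, 196.9], 0.54), ([205.8, 255.0], 0.16)]
glass_jar [([206.8, 198.6], 0.89), ([164.5, 175.8], 0.67)] [([211.6, 202.2], 0.96), ([166.9, 179.2], 0.75)]
bottle [([212.5, 166.8], 0.71)] [([212.1, 166.5], 0.9)]
plank_rack [] [([207.8, 214.1], 0.81)]
tray [([382.1, 217.2], 0.8)] [([380.5, 216.1], 0.79)]
pad_round_tin [([215.1, 251.6], 0.86)] [([208.8, 255.9], 0.71), ([214.6, 195.7], 0.68)]
side [[416.7717   0.     273.5101]
 [  0.     416.7717 207.5517]
 [  0.       0.       1.    ]] [-0.0026  0.      0.      0.      0.    ] [[-0.9969 -0.0774  0.0111  0.53  ]
 [-0.0617  0.6918 -0.7194  0.0212]
 [ 0.0479 -0.7179 -0.6945  0.8596]
 [ 0.      0.      0.      1.    ]]
round_tin [([328.2, 274.4], 0.92)] [([325.0, 287.3], 0.69)]
square_tin [([284.4, 269.8], 0.69), ([322.8, 345.9], 0.63)] [([283.5, 280.1], 0.7), ([317.9, 357.7], 0.55), ([202.1, 267.5], 0.53)]
glass_jar [([239.5, 261.9], 0.81), ([195.1, 325.4], 0.8), ([279.9, 291.3], 0.17)] [([198.2, 335.7], 0.85), ([241.8, 272.6], 0.57)]
bottle [] [([199.0, 269.6], 0.73)]
plank_rack [([261.4, 291.6], 0.89), ([237.3, 261.6], 0.74)] [([262.8, 281.2], 0.58)]
tray [([280.8, 144.6], 0.79)] [([326.7, 283.4], 0.64), ([279.1, 148.9], 0.6), ([200.2, 268.9], 0.5)]
pad_round_tin [([311.3, 292.5], 0.69)] [([324.9, 284.7], 0.57)]
1.5 [0.2738 0.5895 0.2503] [ 0.2157  0.9765 -0.     -0.    ]
```

View pics/top0.png

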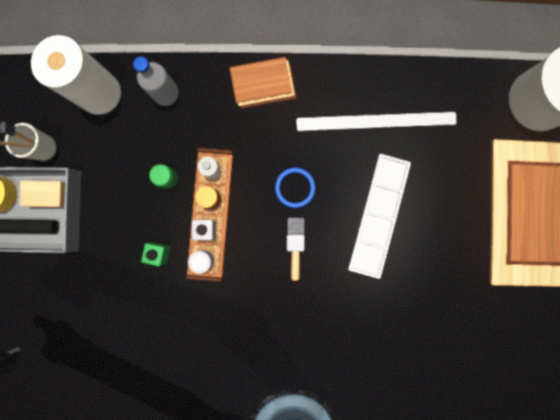

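View pics/side0.png

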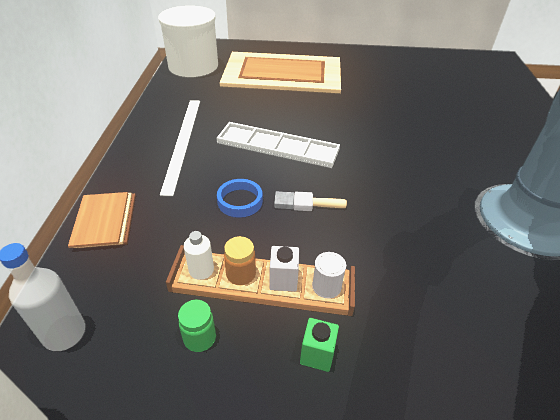

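```bash
cat > h.py <<'E'
import cv2, numpy as np
from bench import *
np.set_printoptions(precision=4,suppress=True)
def unproj(c,uv,z):
    p=camera_params(c);K=np.array(p["K"]);d=np.array(p["dist_coeffs"]);T=np.array(p["camera_from_world"])
    u=cv2.undistortPoints(np.array(uv,float).reshape(-1,1,2),K,d).reshape(-1,2)
    R,t=T[:3,:3],T[:3,3]; o=-R.T@t; r=np.c_[u,np.ones(len(u))]@R
    return o+r*((z-o[2])/r[:,2])[:,None]
def proj(c,P):
    p=camera_params(c);T=np.array(p["camera_from_world"])
    return cv2.projectPoints(np.array(P,float).reshape(-1,1,3),cv2.Rodrigues(T[:3,:3])[0],T[:3,3],np.array(p["K"]),np.array(p["dist_coeffs"]))[0].reshape(-1,2)
def frame(pose,P):
    x,y,a=pose;P=np.atleast_2d(np.array(P,float));c,s=np.cos(a),np.sin(a)
    return np.c_[x+c*P[:,0]-s*P[:,1],y+s*P[:,0]+c*P[:,1],P[:,2]]
E
python3 - <<'E'
from h import *
im=cv2.imread("pics/top0.png");g=im.max(2).astype(int)
hsv=cv2.cvtColor(im,cv2.COLOR_BGR2HSV)
m=(g>90).astype(np.uint8)
n,l,st,ce=cv2.connectedComponentsWithStats(m)
for nm,pt,z in[("tray",(380,216),.016),("plank",(215,270),.022)]:
    k=l[pt[1],pt[0]]
    if k==0:
        print(nm,"zero");continue
    mm=(l==k).astype(np.uint8); print(nm,st[k])
    if nm=="tray": 
        r=cv2.minAreaRect(np.argwhere(mm)[:,::-1].astype(np.float32)); b=cv2.boxPoints(r); print(b)
        W=unproj("top",b,z)[:,:2]; print(W,W.mean(0),[np.linalg.norm(W[i]-W[(i+1)%4]) for i in range(4)])
for c,(x0,y0,x1,y1) in {"top":(130,140,250,290),"side":(150,220,370,320)}.items():
    im=cv2.imread(f"pics/{c}0.png")[y0:y1,x0:x1]; s=min(800/im.shape[1],600/im.shape[0]);print(c,s)
    cv2.imwrite(f"pics/{c}z.png",cv2.resize(im,None,fx=s,fy=s,interpolation=cv2.INTER_CUBIC))
E
```

```text
tray [ 348  153   63  126 4278]
[[346.5416 270.4252]
 [378.4373 151.7735]
 [412.2819 160.8715]
 [380.3862 279.5232]]
[[ 0.4041 -0.1258]
 [ 0.694  -0.2023]
 [ 0.6729 -0.2861]
 [ 0.3828 -0.2083]] [ 0.5384 -0.2056] [np.float64(0.29983225067798197), np.float64(0.08631083828840612), np.float64(0.30038334210611384), np.float64(0.08517091145712086)]
plank [ 186  148   47  133 4628]
top 4.0
side 3.6363636363636362
```

View pics/topz.png

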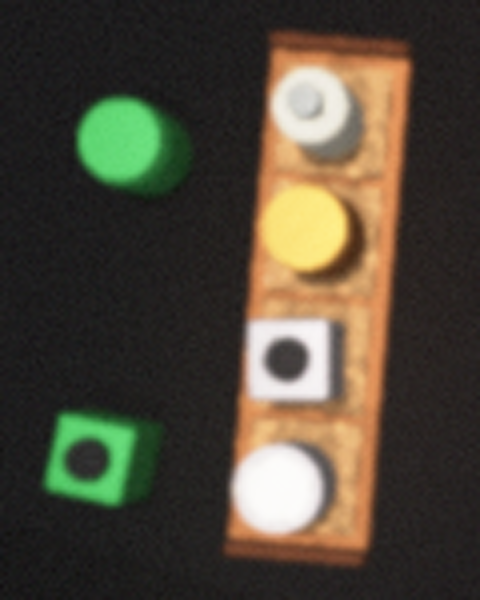

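View pics/sidez.png

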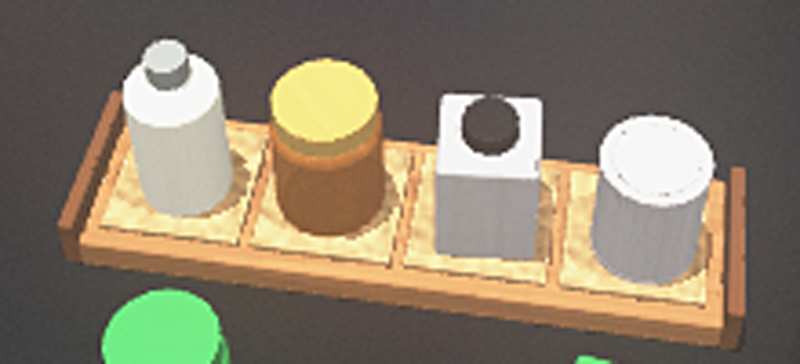

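Run:
```python
from h import *
zt=lambda L:[((x+.5)/4+130-.5,(y+.5)/4+140-.5) for x,y in L]
s=800/220
zs=lambda L:[((x+.5)/s+150-.5,(y+.5)/s+220-.5) for x,y in L]
H=dict(round=.082,square=.096,jar=.092,bottle=.112)
T=dict(round=(279,490),square=(287,360),jar=(305,229),bottle=(305,100))
S=dict(round=(657,157),square=(492,116),jar=(325,101),bottle=(167,54))
for n in H: print(n,unproj("top",zt([T[n]]),H[n])[0],unproj("side",zs([S[n]]),H[n])[0])
print("plank",unproj("top",zt([(273,33),(411,43),(366,566),(226,554)]),.030))
q=unproj("top",zt([(249,319),(331,319),(328,401),(247,401)]),.086);print("sq",q,[np.arctan2(*(q[b]-q[a])[[1,0]]) for a,b in [(1,0),(2,1),(3,0),(2,3)]])
q=unproj("side",zs([(441,93),(543,99),(541,178),(435,174)]),.086);print("sqside",q,[np.arctan2(*(q[b]-q[a])[[1,0]]) for a,b in [(1,0),(2,3),(3,0),(2,1)]])
```

```text
round [0.4245 0.2177 0.082 ] [0.4246 0.22   0.082 ]
square [0.4983 0.2118 0.096 ] [0.4979 0.2147 0.096 ]
jar [0.5723 0.2038 0.092 ] [0.5723 0.2091 0.092 ]
bottle [0.6426 0.2018 0.112 ] [0.6418 0.2052 0.112 ]
plank [[0.6953 0.2369 0.03  ]
 [0.69   0.1533 0.03  ]
 [0.3762 0.1748 0.03  ]
 [0.382  0.2588 0.03  ]]
sq [[0.5212 0.2358 0.086 ]
 [0.5218 0.1891 0.086 ]
 [0.4755 0.19   0.086 ]
 [0.4748 0.236  0.086 ]] [np.float64(1.583579824165402), np.float64(-0.018654648597639923), np.float64(-0.004858192305803373), np.float64(1.5847685769309008)]
sqside [[0.5218 0.1948 0.086 ]
 [0.4757 0.1944 0.086 ]
 [0.4751 0.239  0.086 ]
 [0.5206 0.2408 0.086 ]] [np.float64(0.009730758430082902), np.float64(0.03880199375978752), np.float64(-1.545061850947838), np.float64(-1.5565057626330876)]
```

Run:
```python
import cv2
im=cv2.imread("pics/side0.png")[110:180,200:360];cv2.imwrite("pics/tz.png",cv2.resize(im,None,fx=5,fy=5,interpolation=cv2.INTER_CUBIC))
im=cv2.imread("pics/top0.png")[145:285,340:420];cv2.imwrite("pics/tzt.png",cv2.resize(im,None,fx=4,fy=4,interpolation=cv2.INTER_CUBIC))
```

```text
(no output)
```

View pics/tz.png

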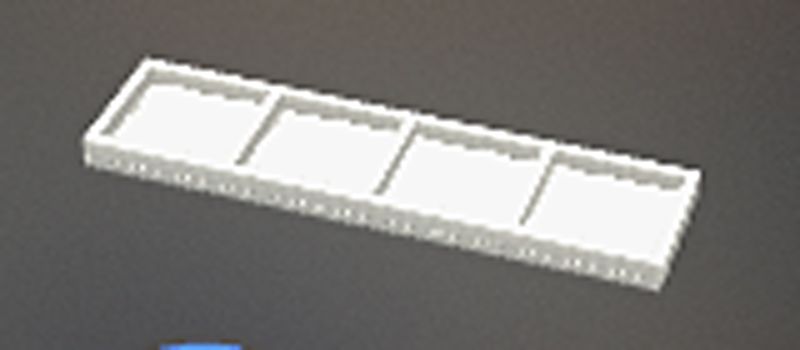

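View pics/tzt.png

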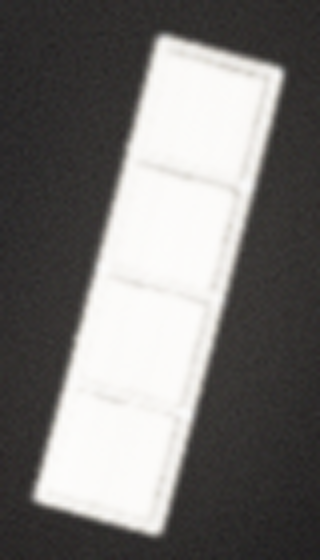

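Run:
```python
from h import *
def rep(n,W):
    W=W[:,:2];a=np.arctan2(*((W[0]+W[1]-W[2]-W[3])[::-1]));print(n,W,W.mean(0),a,[round(np.linalg.norm(W[i]-W[(i+1)%4]),4) for i in range(4)])
rep("side",unproj("side",[((x+.5)/5+199.5,(y+.5)/5+109.5) for x,y in[(88,138),(151,58),(699,173),(661,268)]],.016))
rep("top",unproj("top",[((x+.5)/4+339.5,(y+.5)/4+144.5) for x,y in[(157,34),(285,70),(163,536),(33,500)]],.016))
# IK checks
from scipy.spatial.transform import Rotation as R
print(R.from_quat(read_tcp_rot()).as_matrix())
```

```text
side [[ 0.6869 -0.2035]
 [ 0.6671 -0.278 ]
 [ 0.387  -0.2019]
 [ 0.4072 -0.125 ]] [ 0.537  -0.2021] -0.26944871290598216 [np.float64(0.0771), np.float64(0.2902), np.float64(0.0794), np.float64(0.2905)]
top [[ 0.6907 -0.2034]
 [ 0.6698 -0.2825]
 [ 0.385  -0.2083]
 [ 0.406  -0.129 ]] [ 0.5379 -0.2058] -0.25540511298335933 [np.float64(0.0818), np.float64(0.2943), np.float64(0.082), np.float64(0.2942)]
[[-0.907   0.4212 -0.    ]
 [ 0.4212  0.907  -0.    ]
 [ 0.     -0.     -1.    ]]
```

```bash
cat >> h.py <<'E'
from scipy.spatial.transform import Rotation as Rn
PL=-0.068; TR=(0.5375,-0.204,-0.261)
OBJ=dict(round=((.4245,.2189),PL,.040,.108,.050),square=((.4981,.2133),0.0,.042,.036,.046),jar=((.5723,.2065),PL,.036,-.036,.052),bottle=((.6422,.2035),PL,.044,-.108,.044))
def quat(a,flip):
    y=np.array([-np.sin(a),np.cos(a),0])*(-1 if flip else 1); z=np.array([0,0,-1.]); x=np.cross(y,z)
    return Rn.from_matrix(np.c_[x,y,z]).as_quat()
FL=False
def pick(n):
    (x,y),a,h,_,w=OBJ[n]; q=quat(a,FL)
    move_gripper(.085,40); move_ptp([x,y,.20],q); movel([x,y,.022+h],speed=.12)
    move_gripper(w-.02,40); g=read_finger_gap(); print(n,"gap",g,"t",read_time_s())
    if abs(g-w)>.006: raise SystemExit("bad gap")
    movel([x,y,.062+h],speed=.08); print("gap",read_finger_gap(),"F",read_ft_force())
    movel([x,y,.20],speed=.2)
def place(n):
    _,_,h,tx,w=OBJ[n]; q=quat(TR[2],FL); x,y,_=frame(TR,[tx,0,0])[0]
    move_ptp([x,y,.20],q); print("gap",read_finger_gap())
    movel([x,y,.03+h],speed=.12); f0=np.array(read_ft_force())
    movel([x,y,.0075+h],speed=.03); 
    print("eef",read_eef_pos(),"dF",np.array(read_ft_force())-f0)
    for k in range(3):
        if (np.array(read_ft_force())-f0)[2]>1: break
        movel([x,y,.0065-.001*k+h],speed=.02)
    print("eef",read_eef_pos(),"dF",np.array(read_ft_force())-f0)
    move_gripper(.085,40); movel([x,y,.20],speed=.15); print("t",read_time_s())
E
python3 - <<'E'
from h import *
for fl in (0,1):
    for n in OBJ:
        (x,y),a,h,tx,w=OBJ[n]; X,Y,_=frame(TR,[tx,0,0])[0]
        for p,aa in (([x,y,.2],a),([x,y,.022+h],a),([X,Y,.2],TR[2]),([X,Y,.006+h],TR[2])):
            q=inverse_kinematics(p,quat(aa,fl)); print(fl,n,p,q if q is None else np.array(q))
E
```

```text
0 round [0.4245, 0.2189, 0.2] [-0.7589  0.1104  0.2083  2.0599 -0.0275  0.9739  0.9664]
0 round [0.4245, 0.2189, 0.062] [-0.7263  0.3387  0.1829  2.1453 -0.0981  0.6653  1.0265]
0 round [np.float64(0.641842300758496), np.float64(-0.2318690558222476), 0.2] [-0.3605  0.6687  0.9449  1.5894 -0.5736  1.1835  2.0149]
0 round [np.float64(0.641842300758496), np.float64(-0.2318690558222476), 0.046] [-0.1672  0.7622  0.6321  1.6589 -0.546   0.9038  1.9892]
0 square [0.4981, 0.2133, 0.2] [-0.6809  0.2339  0.2266  1.9172 -0.062   0.9972  1.1443]
0 square [0.4981, 0.2133, 0.064] [-0.638   0.4323  0.184   1.9953 -0.116   0.7238  1.1872]
0 square [np.float64(0.5722807669194987), np.float64(-0.2132896852740825), 0.2] [-0.415   0.4972  0.9131  1.7757 -0.4403  1.0879  1.9599]
0 square [np.float64(0.5722807669194987), np.float64(-0.2132896852740825), 0.048] [-0.2122  0.6496  0.6422  1.8477 -0.5195  0.8181  2.0074]
0 jar [0.5723, 0.2065, 0.2] [-0.6168  0.3581  0.2475  1.7588 -0.0999  1.0369  1.1694]
0 jar [0.5723, 0.2065, 0.057999999999999996] [-0.5761  0.5429  0.2012  1.8346 -0.1476  0.7785  1.2051]
0
[... 1929 characters left out ...]
91746), 0.2] [-0.5254  0.3388  0.9686  1.9482 -0.3271  1.0209 -1.2408]
1 jar [np.float64(0.5027192330805013), np.float64(-0.19471031472591746), 0.041999999999999996] [-0.4896  0.7119  0.9784  2.0338 -0.8113  0.844  -0.8667]
1 bottle [0.6422, 0.2035, 0.2] [-0.8479  0.5448  0.6587  1.6052 -0.3609  1.1163 -1.7377]
1 bottle [0.6422, 0.2035, 0.066] [-0.7944  0.7018  0.5838  1.6764 -0.4689  0.9069 -1.6634]
1 bottle [np.float64(0.43315769924150394), np.float64(-0.17613094417775238), 0.2] [-0.6972  0.1347  1.0741  2.109  -0.1433  0.9729 -1.3776]
1 bottle [np.float64(0.43315769924150394), np.float64(-0.17613094417775238), 0.049999999999999996] [-0.4107  0.4678  0.8158  2.1938 -0.5426  0.6892 -1.048 ]
```

Run:
```python
from h import *
pick("round")
for c in("top","side"): cv2.imwrite(f"pics/{c}1.png",read_camera(c)[:,:,::-1])
```

```text
round gap 0.04928582406492556 t 4.9333
gap 0.04932870717586983 F [ 0.9902  0.3597 -1.9231]
```

View pics/side1.png

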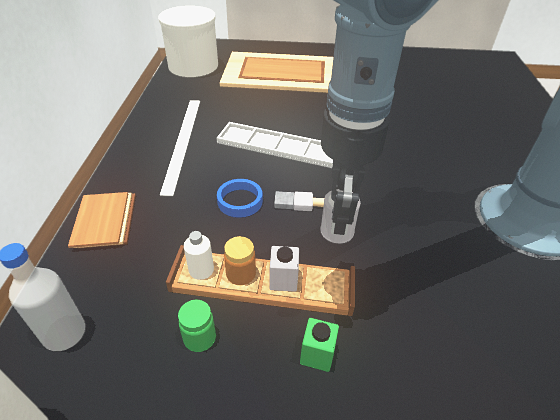

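The tin hangs upright in the gripper at about (340, 215); its pad at (327, 285) is empty. The other three haven't been touched.

Run:
```python
from h import *
place("round")
for c in("top","side"): cv2.imwrite(f"pics/{c}2.png",read_camera(c)[:,:,::-1])
```

```text
gap 0.04925674884631688
eef [ 0.642  -0.232   0.0475] dF [-1.3011 -0.3746 -1.7252]
eef [ 0.6423 -0.2321  0.0469] dF [-2.4141  1.3864  6.734 ]
t 12.4083
```

View pics/side2.png

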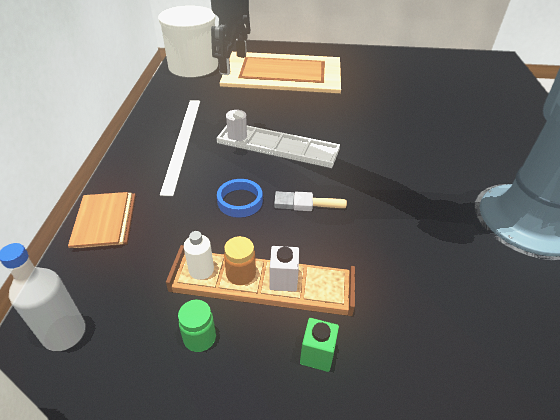

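Run:
```python
import cv2
from h import *
im=cv2.imread("pics/side2.png")[100:180,200:360];cv2.imwrite("pics/tz2.png",cv2.resize(im,None,fx=5,fy=5,interpolation=cv2.INTER_CUBIC))
print((proj("side",frame(TR,[[.108,0,.066],[.108,0,.006]]))-[200,100])*5)
```

```text
[[179.6651  71.3764]
 [185.7704 175.2536]]
```

View pics/tz2.png

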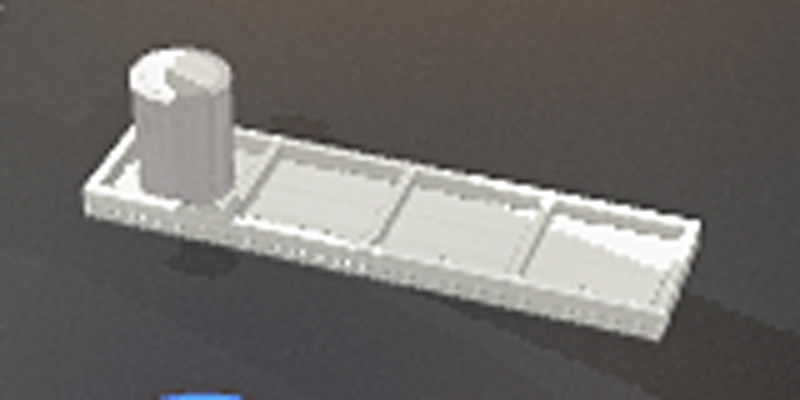

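The tin stands at zoomed (185, 177), with the expected compartment centre at about (190, 178), so it is centred to 2–3 mm. I'll go on with the rest.

Run:
```python
from h import *
pick("square"); place("square")
cv2.imwrite("pics/side3.png",read_camera("side")[:,:,::-1])
pick("jar"); place("jar")
cv2.imwrite("pics/side4.png",read_camera("side")[:,:,::-1])
```

```text
square gap 0.04558367651278068 t 16.1583
gap 0.045480420961912175 F [-0.2919  0.1219 -2.251 ]
gap 0.0452247656625067
eef [ 0.5724 -0.2135  0.0496] dF [-1.6991  0.2382 -0.9582]
eef [ 0.5726 -0.2135  0.0487] dF [-3.785   1.3888  7.4894]
t 23.2917
jar gap 0.05080418940293643 t 26.8583
gap 0.051088690193068234 F [-0.3114  0.9476 -4.1164]
gap 0.051054784558070616
eef [ 0.5029 -0.1949  0.0436] dF [-1.8938 -1.5711  0.0936]
eef [ 0.5031 -0.195   0.0429] dF [-1.0411 -1.4789  2.1606]
t 33.7333
```

View pics/side4.png

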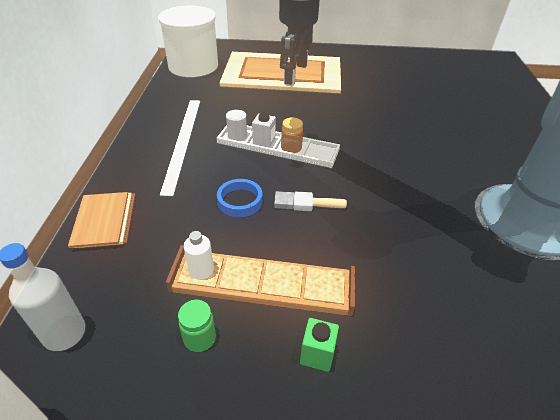

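The round tin (236, 125), square tin (264, 130) and jar (292, 135) stand in the tray's far three compartments. The bottle is still on the plank at (199, 257).

Run:
```python
from h import *
pick("bottle"); place("bottle")
x,y,z=read_eef_pos(); move_ptp([.45,.25,.3],quat(PL,FL)); pause(.5)
for c in("top","side"): cv2.imwrite(f"pics/{c}5.png",read_camera(c)[:,:,::-1])
a=cv2.imread("pics/side5.png")[100:180,200:360];cv2.imwrite("pics/sz5.png",cv2.resize(a,None,fx=5,fy=5,interpolation=cv2.INTER_CUBIC))
a=cv2.imread("pics/top5.png")[145:285,340:420];cv2.imwrite("pics/tz5.png",cv2.resize(a,None,fx=4,fy=4,interpolation=cv2.INTER_CUBIC))
for n,h in dict(round=.06,square=.074,jar=.07,bottle=.09).items():
    P=frame(TR,[[OBJ[n][3],0,.006+h]]); print(n,(proj("side",P)[0]-[200,100])*5+2,(proj("top",P)[0]-[340,145])*4+1.5)
```

```text
bottle gap 0.04333283248549616 t 37.2917
gap 0.04366383775483686 F [-0.3608  0.1106 -2.827 ]
gap 0.04327609314277241
eef [ 0.4332 -0.1763  0.0515] dF [ 0.3833  0.526  -0.8994]
eef [ 0.4336 -0.1764  0.0506] dF [-2.1131  1.9803 11.3357]
t 44.3917
round [181.6651  73.3764] [223.9482 102.8363]
square [320.6642  75.8357] [198.0453 219.8083]
jar [465.6375 112.1702] [163.868 341.058]
bottle [619.7541 104.3995] [138.0684 464.9216]
```

View pics/sz5.png

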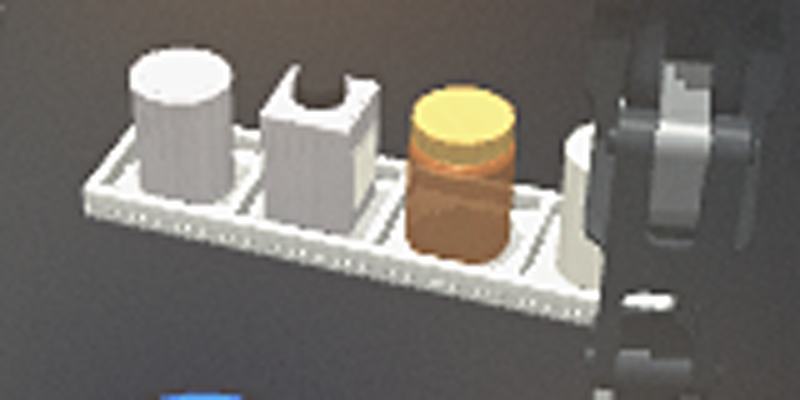

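View pics/tz5.png

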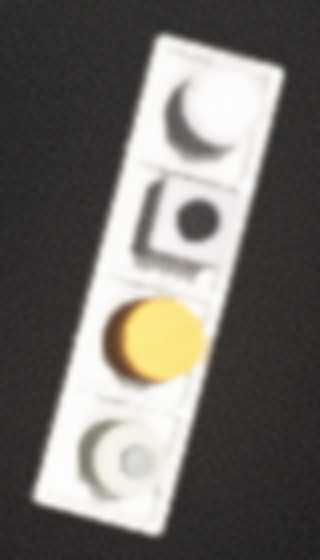

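View pics/side5.png

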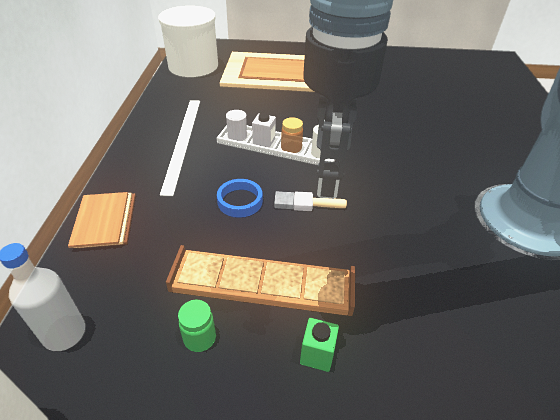

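Run:
```python
from bench import *
print(read_time_s(),read_joint_vel()); sign_off()
```

```text
46.6 [-0.00212945 -0.00070448  0.00082559 -0.00164678  0.00133314  0.00221169
  0.00247714]
the job is handed in; nothing more can be done
```

I moved all four containers from the plank into the tray in reverse order and handed the job in at 46.6 s. From farthest to nearest, the tray now holds the round tin, square tin, glass jar and bottle. I left the green look-alikes alone.

**Grasp and placing:** the finger gaps matched the container sizes to about 1 mm. Each container was lowered until the wrist force showed it touching the tray floor, about 2–11 N, and only then released.

**Final pictures:** all four stand upright. In the top view the square tin, jar and bottle are within about 2 mm of where they should be. The round tin reads up to about 4 mm off along the tray, against the 14 mm allowed.

**Disagreements:**
- The two cameras differed by about 2–5 mm in y, so I used their average.
- In the last side view the gripper partly hid the bottle, so its final check rests on the top view.
- There was no verdict on sign-off.

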